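# Count to the third gap and push the soap bar in

### The job

With the fingers closed, count the gaps of the drying rack with a fingertip along its top rail: starting at the end with the wooden ball, touch the bead over the first gap, then the second, then the third, and go no further. Then push the soap bar that lies in front of the rack along the worktop into that third gap, until it is fully home against the backboard, without lifting or tipping it, and leave the other bars and everything around as they are.

Things in the scene. Friction and masses are not known exactly. Their poses are not given: they have to be found in the camera images.
- rack: fixed wooden drying rack, six gaps side by side, open to the front and above, no floor (bars slide on the worktop). Origin: on the worktop, middle of the open front; x into the gaps (away from the robot), y along the row (robot's left), z up; turned up to 0.18 rad. Gaps 41 mm wide, 46 mm apart, centres at y = +-23, +-69, +-115 mm; dividers 5 mm thick, 40 mm tall, from x = 0 to 65 mm.
- back (a point): top middle of the rack's backboard (50 mm tall, 10 mm thick), which closes the gaps at x = 65 mm in the rack's frame; this point is at x = 65, y = 0, z = 50 mm. At each end of it stands a post 84 mm tall (26 mm in x, 8 mm in y) at x = 72, y = +-142.5 mm; the top rail with the sprung beads runs between the posts.
- knob: plain wooden ball, 34 mm across, fixed to the outer side of one end post, at rail height; it marks the end from which gaps are counted (left or right, it changes). Origin: its centre, in the rack's frame x = 72 mm, y = +162 or -162 mm, z = 68 mm.
- cap: plain wooden rectangular block, 18 x 30 x 12 mm, on the outer side of the other end post, in the same place as the ball at the opposite end. Origin: its centre.
- bead_a: wooden bead on the top rail over gap 1 from the left (+y) end, 6 from the right. Origin: its centre, in the rack's frame x = 70, y = 115, z = 72 mm. Round-ended, 12 mm across, 22 mm long along the rail, top 78 mm above the worktop; a thin rod (6 mm, top at 69.5 mm) shows between beads. Each bead springs straight down up to 5 mm when pressed (about 1 N to start, 3.5 N at the stop) and comes back.
- bead_b: wooden bead on the top rail over gap 2 from the left (+y) end, 5 from the right. Origin: its centre, in the rack's frame x = 70, y = 69, z = 72 mm. Same shape and springing as bead_a.
- bead_c: wooden bead on the top rail over gap 3 from the left (+y) end, 4 from the right. Origin: its centre, in the rack's frame x = 70, y = 23, z = 72 mm. Same shape and springing as bead_a.
- bead_d: wooden bead on the top rail over gap 4 from the left (+y) end, 3 from the right. Origin: its centre, in the rack's frame x = 70, y = -23, z = 72 mm. Same shape and springing as bead_a.
- bead_e: wooden bead on the top rail over gap 5 from the left (+y) end, 2 from the right. Origin: its centre, in the rack's frame x = 70, y = -69, z = 72 mm. Same shape and springing as bead_a.
- bead_f: wooden bead on the top rail over gap 6 from the left (+y) end, 1 from the right. Origin: its centre, in the rack's frame x = 70, y = -115, z = 72 mm. Same shape and springing as bead_a.
- bar: loose bar of hard laundry soap, 80 x 32 x 32 mm, 0.08 to 0.17 kg, lying on the worktop in front of the rack, roughly in line with the gaps. Origin: centre of its underside; x along its length, z up. Fully home in a gap, its far end is against the backboard: its origin is at x = 25 mm in the rack's frame and 15 mm of the bar stand out of the front of the rack.
- stored_1: loose soap bar of the same size, already home in the second gap from the left (+y) end; leave it. Origin: centre of its underside.
- stored_2: loose soap bar of the same size, already home in the first gap from the right (-y) end; leave it. Origin: centre of its underside.
- jar: glass jar with a yellow lid, 64 mm across, 100 mm tall, loose, standing aside; leave it. Origin: centre of its underside.
- cleaner: white bottle, 68 mm across, 190 mm tall, loose, standing aside; leave it. Origin: centre of its underside.
- mug: white mug, 80 mm across, 85 mm tall, loose, standing aside; leave it. Origin: centre of its underside.
- bowl: steel bowl, 150 mm across, 55 mm tall, loose, standing aside; leave it. Origin: centre of its underside.
- wrench: steel wrench, 180 mm long, lying beyond the rack, loose, standing aside; leave it. Origin: middle of its length, underside.
- tin: plain steel tin, 72 mm across, 110 mm tall, beyond the rack, loose, standing aside; leave it. Origin: centre of its underside.
Things that resemble listed ones, but are neither listed nor needed, are in the scene too. Leave any blue or red look-alike of the bar alone.

How it is judged:
By the outcome, as a careful person would: the job done as asked, in the order asked, and still so for the second after the job is handed in, with the robot touching nothing.
It also fails if it takes over 61 s, if anything falls off the work surface, if the arm or the gripper's body presses on something with over 40 N, if the wrist force passes 120 N, or if a joint passes its speed limit or range.

### The arm

A 7-joint arm with a two-finger parallel gripper is mounted at the origin on the work surface. World frame = base frame: x ahead of the robot, y to its left, z up, the work surface at z = 0. Lengths are in mm, angles in rad, forces in N, time in s.
With the tool pointing down it reaches from about 425 to 925 mm from the base axis. Payload 6.8 kg.
Tool frame: the origin (TCP) lies on the centre line of the jaws, within the pads' length; the fingertips stand 19 mm ahead of it and the grasp point (between the pads) is the TCP; z points along the fingers, y is the line along which they close (so a half turn about z gives the same grasp; the last joint's range is limited). The gripper opens to 88 mm and grips with 3 to 60 N. Pads are 20 mm wide; open, the fingers measure 115 mm over their backs; the gripper's body (75 mm by 178 mm) begins 61 mm behind the grasp point.
Start: joints at [-1.381, 0.477, 0.022, 1.555, -0.011, 1.109, -0.083], TCP at [198.053, 645.308, 241.664] pointing down, gripper open.
Joint ranges: [-2.96, 2.96], [-0.34, 2.1], [-1.41, 1.46], [0.24, 2.44], [-1.37, 4.51], [0.17, 1.92], [-2.96, 2.96]. Speed limits (rad/s): [2.39, 2.39, 3.14, 3.14, 3.14, 3.14, 3.14].

### API

Orientations are given as a rotation vector (axis times angle).
In Python, from cell import r, eyes gives the robot as it stands.
- The arm moves only by the tool step_arm, never from a script. Its argument "steps" is a list that holds one entry, the list of rows, each a list of 4 numbers: the shift along the tool's x, y, z each as a share of 400 mm, from -1 to 1, then the turn about the tool's z as a share of 30 degrees, from -1 to 1. A call has 1 to 8 rows; each row is the pose to reach, as a shift and turn from the pose commanded when the call began, along the tool's axes at that moment; what a row does not reach only later rows make up. A row lasts 1/8 s, in which the tool goes at most 62.5 mm and 10.7 degrees, less where a joint would pass 70% of its speed; a pose out of reach is approached as far as the arm can. A call with a number of a shift or a turn outside -1 to 1 is refused whole. A call with a gripper value outside its range is refused whole. "claw" is the opening, from -1 (shut) to 1 (fully open), set as the call begins (left out, the last holds). The fingers move at their own pace and stop on an object; "force" is the grip in N (left out, the last holds). Time passes only in rows, so rows that repeat a pose let the fingers close. It gives the time, the measured TCP pose, the force, the opening and the grip force at its end, in the units of the state.
- r.get_obs(): the state, without advancing time (a new reading comes with each control period).
- eyes.get_image(name): name is "side" or "top"; returns the picture (384x512x3 uint8, red, green, blue); there is no depth.
- eyes.get_calibration(name): a dict with "fovy" (degrees; the focal length in pixels is half the picture's height over the tangent of half this angle, whatever the lens; pixels are square), "cx", "cy" (the principal point, pixels), "k1" (the pictures are not rectified: a ray, as slopes to the right and down, at radius r is drawn at 1 + k1 r^2 times it, then the intrinsics apply), "eye" and "rotation" of the camera in the world. Camera axes: x right, y down, z forward; pixel columns grow to the right and rows downward; lengths in mm; the calibration is good to about 2 mm. A picture is of the moment at which its call begins. get_calibration takes no time and is no camera call.
- r.close_job(): hands the job in; it is judged then, once.
The state is a dict: "clock": time; "q": joint angles; "qd": joint speeds; "joint_efforts": joint torques, N m; "ee_pos": TCP position; "eef_rot": TCP orientation; "contact_force": force on the tool from outside, world axes, zero at the start; "torque": the same for the moment, N m; "opening": finger opening in mm; "gripper_force": force on a finger pad.
Only numpy, scipy, OpenCV 4.12 (cv2) and the standard library are available. Lean on these libraries where they do the work, as an engineer would, in place of code of your own. Each camera call takes 0.05 s, during which the arm holds its last target. There are 200 camera calls.

## Working session

There is one attempt and no reset: what is moved stays moved. The work goes in short steps, Python scripts to look and compute and a tool call to move; the robot and the scene stay as the last step left them, time stands still between calls to the robot, and variables do not carry over. Pictures are saved under pics/ and viewed, at most 10 in all, crops included, and the job is handed in when it is done.

Besides the shell and the picture viewer there is one more tool, called as a command line: name --argument value ..., lists and objects as JSON in quotes. step_arm: Moves the arm, as the interface text tells. Shift numbers are shares of 400 mm and turn numbers shares of 30 degrees, none past 1 either way. Its arguments: {"type":"object","properties":{"steps":{"type":"array"},"claw":{"type":"number"},"force":{"type":"number"}},"required":["steps"]}

```bash
ls; mkdir -p pics; python3 - <<'E'
from cell import r,eyes
import cv2
for n in("top","side"):
    cv2.imwrite(f"pics/{n}0.png",eyes.get_image(n)[:,:,::-1]);print(eyes.get_calibration(n))
o=r.get_obs();print(o["clock"],o["ee_pos"],o["eef_rot"],o["contact_force"],o["opening"])
E
```

```text
pics
{'fovy': 53.26979381940462, 'cx': 254.6026093474166, 'cy': 191.7842472520904, 'k1': -0.08729183306514464, 'eye': array([ 376.82987667,   22.30520077, 1141.04774412]), 'rotation': array([-2.13543973,  2.11489942, -0.19019191])}
{'fovy': 48.187516100505384, 'cx': 257.52838507339357, 'cy': 192.2020705170048, 'k1': -0.12641850454505485, 'eye': array([527.83835394, 710.43638005, 896.78388181]), 'rotation': array([-0.08363794,  2.90729837, -1.08098865])}
0.1 [197.94241256 644.8018889  240.80840141] [-4.65992523e-01 -3.10674095e+00  2.46586160e-03] [ 1.28200457 -0.03947495  0.42100653] 87.72397646598787
```

View pics/top0.png

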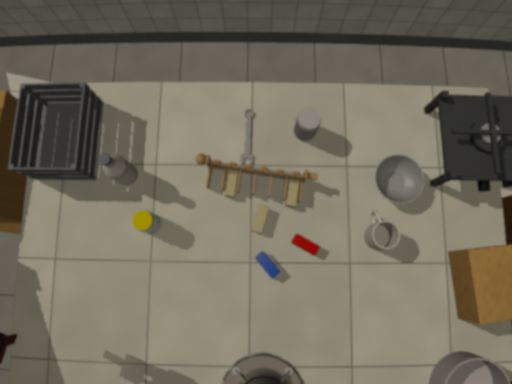

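View pics/side0.png

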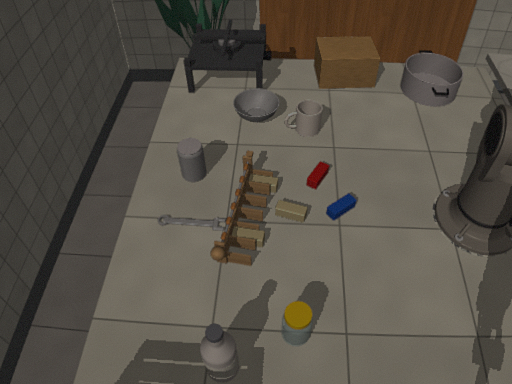

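```bash
python3 - <<'E'
import cv2
a=cv2.imread("pics/top0.png")[145:285,190:330];b=cv2.imread("pics/side0.png")[145:275,200:360]
cv2.imwrite("pics/c1.png",cv2.resize(a,(600,600),interpolation=cv2.INTER_CUBIC))
cv2.imwrite("pics/c2.png",cv2.resize(b,(720,585),interpolation=cv2.INTER_CUBIC))
E
```

```text
(no output)
```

View pics/c1.png

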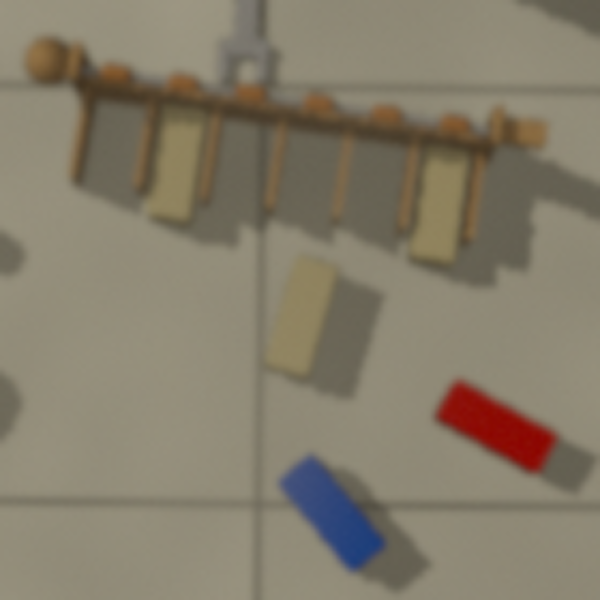

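View pics/c2.png

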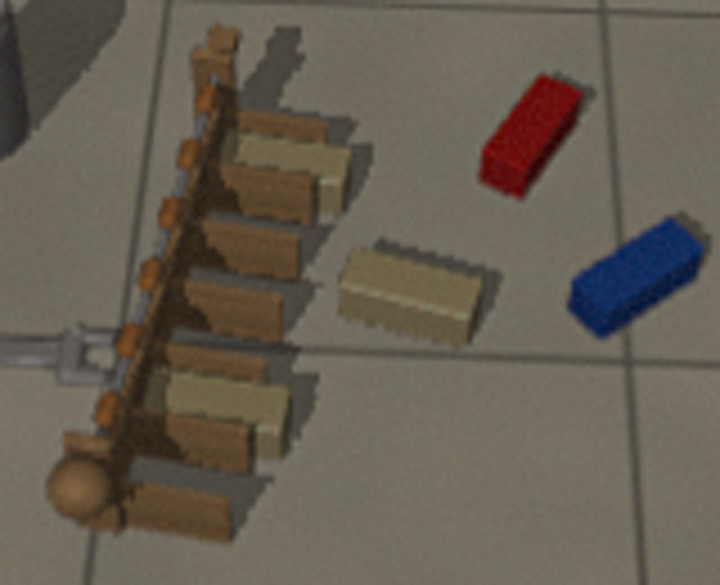

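The ball (top view px 201,159; side 218,253) is at the left (+y) end and the rectangular cap at (313,176), so the third gap is y=+23 (bead_c, top px ~(248,167)). There are three bar-like items: plain tan at (260,219), blue at (267,265), red at (305,244). The tan one matches the stored bars, and the crop confirms it.

```bash
cat > h.py <<'E'
import numpy as np,cv2
from cell import r,eyes
from scipy.spatial.transform import Rotation as R
from scipy.optimize import least_squares
def proj(n,P):
    c=eyes.get_calibration(n);M=R.from_rotvec(c["rotation"]).as_matrix()
    p=(np.asarray(P,float)-c["eye"])@M
    s=p[:,:2]/p[:,2:];s=s*(1+c["k1"]*(s**2).sum(1,keepdims=True))
    return s*192/np.tan(np.radians(c["fovy"]/2))+[c["cx"],c["cy"]]
def place(v,L):
    L=np.asarray(L,float);c,s=np.cos(v[2]),np.sin(v[2])
    return np.c_[v[0]+c*L[:,0]-s*L[:,1],v[1]+s*L[:,0]+c*L[:,1],L[:,2]]
def fit(obs,v0):  # obs: list (cam, local pts, px)
    f=lambda v:np.concatenate([(proj(n,place(v,L))-q).ravel() for n,L,q in obs])
    s=least_squares(f,v0,x_scale=[100,100,1]);return s.x,s.fun.reshape(-1,2)
def crop(p,off,s):return (np.array(p)+.5)/s-.5+off
E
python3 - <<'E'
from h import *
T=lambda p:crop(p,[190,145],600/140)
S=lambda p:crop(p,[200,145],4.5)
rk=[[72,162,68]]+[[70,y,72] for y in(115,69,23,-23,-69,-115)]
t=T([(47,60),(116,74),(184,83),(251,94),(319,103),(387,114),(455,125)])
s=S([(80,488),(107,408),(130,338),(150,272),(169,212),(188,153),(206,97)])
bt=[[40,16,32],[40,-16,32],[-40,-16,32],[-40,16,32]]
b=T([(300,255),(338,267),(306,377),(264,366)])
bs=S([(340,290),(355,248),(485,283),(472,318)])
for nm,o in(("rack",[("top",rk,t),("side",rk,s)]),("bar",[("top",bt,b),("side",bt,bs)])):
    for oo in([o[0]],[o[1]],o):
        v,e=fit(oo,[600,0,-.1]);print(nm,v.round(3),"rms",np.sqrt((e**2).mean()).round(2),e.mean(0).round(2))
E
```

```text
rack [ 5.74185e+02  3.30280e+01 -1.47000e-01] rms 0.18 [0. 0.]
rack [ 5.73473e+02  3.34880e+01 -1.43000e-01] rms 0.17 [-0.    0.01]
rack [ 5.7378e+02  3.3172e+01 -1.4400e-01] rms 0.22 [-0.11  0.01]
bar [ 5.01754e+02  9.66100e+00 -2.87000e-01] rms 0.5 [-0. -0.]
bar [ 5.00316e+02  1.45260e+01 -2.56000e-01] rms 0.51 [-0.   -0.02]
bar [ 5.00924e+02  1.17860e+01 -2.73000e-01] rms 0.79 [-0.48 -0.29]
```

```bash
cat >> h.py <<'E'
RK=[573.8,33.2,-.144]
def plan(x,y,z,ty=90,frame=RK):
    """TCP goal in rack frame (z world), tool-y angle in rack frame, deg -> shift/400, turn/30"""
    o=r.get_obs();A=R.from_rotvec(o["eef_rot"]).as_matrix()
    g=place(frame,[[x,y,z]])[0]
    yaw=np.degrees(np.arctan2(A[1,1],A[0,1]));w=(ty+np.degrees(frame[2])-yaw+180)%360-180
    d=A.T@(g-o["ee_pos"])
    print("goal",g.round(1),"rows",(d/400).round(4),"turn",round(-w/30,3))
def st():
    o=r.get_obs();A=R.from_rotvec(o["eef_rot"]).as_matrix();p=o["ee_pos"];c,s=np.cos(RK[2]),np.sin(RK[2]);dx,dy=p[0]-RK[0],p[1]-RK[1]
    print("t",round(o["clock"],2),"rack xy",round(c*dx+s*dy,1),round(-s*dx+c*dy,1),"z",p[2].round(1),"ty",round(np.degrees(np.arctan2(A[1,1],A[0,1])-RK[2]),2),"F",o["contact_force"].round(2),"open",round(o["opening"],1),"q",np.round(o["q"],2))
E
python3 -c "
from h import *
st();plan(70,115,130)
print(proj('top',[[429,391,0],[500,300,0]]))"
```

```text
t 0.1 rack xy -459.7 551.3 z 240.8 ty 81.19 F [ 1.28 -0.04  0.42] open 87.7 q [-1.38  0.48  0.02  1.56 -0.01  1.11 -0.08]
goal [659.6 137.  130. ] rows [-1.4757 -0.8747  0.2786] turn -0.294
[[132.27232294 242.26019297]
 [163.4429862  219.04573822]]
```

step_arm --steps '[[[-0.74,-0.44,0,-0.29],[-0.74,-0.44,0,-0.29],[-0.74,-0.44,0,-0.29],[-0.74,-0.44,0,-0.29],[-0.74,-0.44,0,-0.29],[-0.74,-0.44,0,-0.29],[-0.74,-0.44,0,-0.29],[-0.74,-0.44,0,-0.29]]]' --claw -1 --force 20

```text
clock: 1.1
ee_pos: [428.4, 391.2, 241.4]
eef_rot: [-0.227, -3.132, -0.0]
contact_force: [0.0, -0.1, -0.3]
opening: 11.1
gripper_force: 0.0
```

```bash
python3 -c "
from h import *
st();plan(70,115,130)"
```

```text
t 1.1 rack xy -195.3 333.4 z 241.4 ty 89.96 F [ 0.  -0.1 -0.3] open 11.1 q [-0.92  0.32  0.09  1.79 -0.03  1.03  0.61]
goal [659.6 137.  130. ] rows [-0.6639 -0.5456  0.2778] turn -0.001
```

step_arm --steps '[[[-0.33,-0.27,0.05,0],[-0.664,-0.546,0.15,0],[-0.664,-0.546,0.15,0],[-0.664,-0.546,0.15,0],[-0.664,-0.546,0.15,0],[-0.664,-0.546,0.278,0],[-0.664,-0.546,0.278,0],[-0.664,-0.546,0.278,0]]]'

```text
clock: 2.1
ee_pos: [659.6, 138.1, 130.3]
eef_rot: [-0.225, -3.132, -0.002]
contact_force: [-0.2, 1.1, 0.9]
opening: 0.7
gripper_force: 0.0
```

```bash
python3 -c "
from h import *
st();plan(70,115,130)
cv2.imwrite('pics/s1.png',cv2.resize(eyes.get_image('side')[145:275,170:330,::-1],(720,585),interpolation=cv2.INTER_CUBIC))"
```

```text
t 2.1 rack xy 69.9 116.2 z 130.3 ty 90.04 F [-0.18  1.06  0.91] open 0.7 q [-0.42  0.59  0.17  1.66 -0.12  0.9   1.23]
goal [659.6 137.  130. ] rows [-0.0003 -0.0029  0.0007] turn 0.001
```

View pics/s1.png

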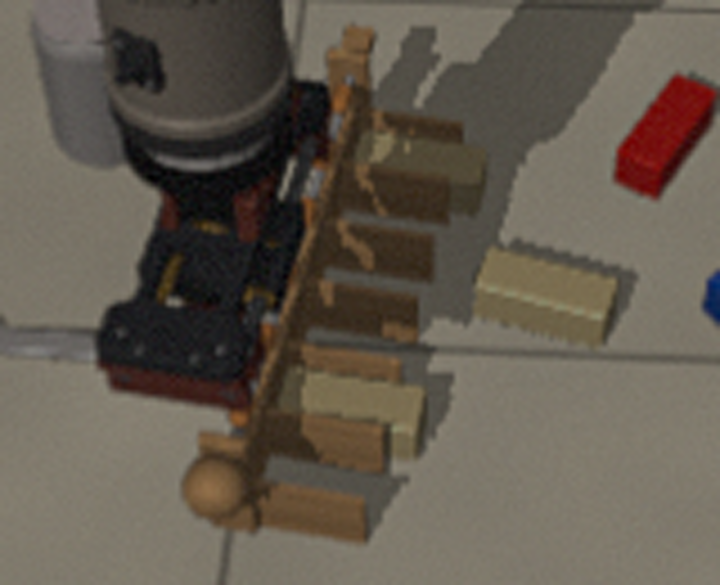

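step_arm --steps '[[[0,0,0.04,0],[0,0,0.07,0],[0,0,0.08,0],[0,0,0.085,0],[0,0,0.088,0],[0,0,0.09,0],[0,0,0.09,0],[0,0,0.09,0]]]'

```text
clock: 3.15
ee_pos: [660.5, 135.6, 94.7]
eef_rot: [0.229, 3.133, 0.0]
contact_force: [-1.8, 0.0, 1.3]
opening: 0.1
gripper_force: 1.1
```

```bash
python3 -c "
from h import *
st();plan(70,115,94)"
```

```text
t 3.15 rack xy 71.1 113.7 z 94.7 ty 89.88 F [-1.81  0.    1.35] open 0.1 q [-0.41  0.63  0.17  1.68 -0.13  0.84  1.24]
goal [659.6 137.   94. ] rows [0.0027 0.0031 0.0017] turn -0.004
```

step_arm --steps '[[[0,0,0.003,0],[0,0,0.003,0],[0,0,0.003,0]]]'

```text
clock: 3.52
ee_pos: [660.5, 135.6, 93.4]
eef_rot: [0.229, 3.133, 0.0]
contact_force: [-1.9, 1.5, 2.9]
opening: 0.6
gripper_force: 1.4
```

step_arm --steps '[[[0,0,0,0],[0,0,0,0]]]'

```text
clock: 3.78
ee_pos: [660.5, 135.5, 93.3]
eef_rot: [0.229, 3.133, 0.0]
contact_force: [-0.8, 1.9, 2.7]
opening: 0.2
gripper_force: 1.4
```

```bash
python3 -c "
from h import *
st()
for i in range(4): eyes.get_image('side');o=r.get_obs();print(o['clock'],o['contact_force'].round(2),o['ee_pos'].round(1))"
```

```text
t 3.77 rack xy 71.1 113.7 z 93.3 ty 89.89 F [-0.75  1.85  2.66] open 0.2 q [-0.41  0.64  0.16  1.68 -0.13  0.84  1.24]
3.825 [-1.46  1.32  2.95] [660.4 135.6  93.3]
3.875 [-1.13  0.95  2.06] [660.4 135.6  93.3]
3.925 [-1.33  0.58  3.22] [660.5 135.5  93.3]
3.975 [-1.1   1.36  3.12] [660.5 135.6  93.3]
```

step_arm --steps '[[[0,0,-0.06,0],[0,0,-0.06,0],[0.003,-0.112,-0.06,0],[0.003,-0.112,-0.06,0],[0.003,-0.112,-0.06,0],[0.003,-0.112,-0.02,0],[0.003,-0.112,-0.008,0],[0.003,-0.112,-0.004,0]]]'

```text
clock: 4.97
ee_pos: [652.1, 92.5, 94.0]
eef_rot: [-0.227, -3.132, -0.001]
contact_force: [-2.7, 1.5, 3.5]
opening: 0.5
gripper_force: 1.3
```

step_arm --steps '[[[0,0,0.004,0],[0,0,0.004,0],[0,0,0.004,0],[0,0,0.004,0]]]'

```text
clock: 5.48
ee_pos: [652.9, 91.5, 93.5]
eef_rot: [0.229, 3.133, 0.001]
contact_force: [-1.3, 2.1, 3.9]
opening: 0.3
gripper_force: 1.4
```

```bash
python3 -c "
from h import *
st()
for i in range(3): eyes.get_image('side');o=r.get_obs();print(o['clock'],o['contact_force'].round(2),o['ee_pos'].round(1))
plan(70,23,93.3)"
```

```text
t 5.47 rack xy 69.9 69.1 z 93.5 ty 89.89 F [-1.26  2.13  3.86] open 0.3 q [-0.35  0.61  0.17  1.72 -0.13  0.82  1.3 ]
5.525 [-0.64  1.78  2.92] [652.9  91.5  93.5]
5.575 [-1.06  1.55  2.18] [652.9  91.6  93.5]
5.625 [0.   1.79 3.56] [652.9  91.5  93.5]
goal [646.4  45.9  93.3] rows [-0.0004 -0.1152  0.0003] turn -0.004
```

step_arm --steps '[[[0,0,-0.06,0],[0,0,-0.06,0],[0,-0.115,-0.06,0],[0,-0.115,-0.06,0],[0,-0.115,-0.06,0],[0,-0.115,-0.02,0],[0,-0.115,-0.008,0],[0,-0.115,-0.004,0]]]'

```text
clock: 6.62
ee_pos: [645.5, 46.9, 94.0]
eef_rot: [-0.227, -3.132, -0.001]
contact_force: [-1.8, 1.5, 2.4]
opening: 0.6
gripper_force: 1.3
```

step_arm --steps '[[[0,0,0.004,0],[0,0,0.004,0],[0,0,0.004,0],[0,0,0.004,0]]]'

```text
clock: 7.12
ee_pos: [646.2, 46.0, 93.5]
eef_rot: [0.229, 3.133, 0.001]
contact_force: [-0.3, 1.2, 1.6]
opening: 0.4
gripper_force: 1.4
```

```bash
python3 -c "
from h import *
st()
for i in range(3): eyes.get_image('side');o=r.get_obs();print(o['clock'],o['contact_force'].round(2),o['ee_pos'].round(1))
"
```

```text
t 7.12 rack xy 69.8 23.0 z 93.5 ty 89.89 F [-0.29  1.18  1.64] open 0.4 q [-0.29  0.6   0.17  1.75 -0.13  0.8   1.37]
7.175 [-0.47  2.14  2.83] [646.2  46.   93.5]
7.225 [-0.5   2.34  2.41] [646.2  46.   93.5]
7.275 [-0.52  1.77  2.63] [646.2  46.   93.4]
```

step_arm --steps '[[[0,0,-0.12,0],[0,0,-0.2,0],[0.15,0,-0.2,0.3],[0.3,-0.1,-0.2,0.6],[0.348,-0.258,-0.2,1],[0.348,-0.258,-0.2,1],[0.348,-0.258,-0.2,1],[0.348,-0.258,-0.2,1]]]' --claw -0.1

```text
clock: 8.28
ee_pos: [494.4, -35.0, 173.3]
eef_rot: [1.028, 2.968, 0.0]
contact_force: [-0.6, -0.6, -0.5]
opening: 39.6
gripper_force: 0.0
```

step_arm --steps '[[[0,0,0,0.33],[0,0,0,0.66],[0,0,0,1],[0,0,0,1]]]'

```text
clock: 8.78
ee_pos: [494.0, -34.8, 173.0]
eef_rot: [1.759, 2.603, -0.001]
contact_force: [1.4, -0.5, 0.6]
opening: 40.0
gripper_force: 0.0
```

step_arm --steps '[[[0,0,0,0.33],[0,0,0,0.66],[0,0,0,1],[0,0,0,1],[0,0,0,1]]]'

```text
clock: 9.4
ee_pos: [493.5, -35.6, 173.2]
eef_rot: [2.371, 2.061, -0.0]
contact_force: [-0.4, 0.8, -0.5]
opening: 39.6
gripper_force: 0.0
```

```bash
python3 -c "
from h import *
st();plan(-69,-80,26,0)"
```

```text
t 9.4 rack xy -69.6 -79.7 z 173.2 ty 0.23 F [-0.37  0.81 -0.46] open 39.6 q [-0.52  0.29  0.55  2.08 -0.21  0.83  0.02]
goal [494.  -36.1  26. ] rows [-0.0008  0.0016  0.3679] turn 0.008
```

step_arm --steps '[[[0,0,0.12,0],[0,0,0.24,0],[0,0,0.32,0],[0,0,0.355,0],[0,0,0.367,0],[0,0,0.367,0]]]'

```text
clock: 10.15
ee_pos: [493.9, -36.0, 27.1]
eef_rot: [2.376, 2.054, 0.002]
contact_force: [0.4, -0.4, 0.8]
opening: 39.3
gripper_force: 0.0
```

step_arm --steps '[[[0.025,0,0,0],[0.05,0,0,0],[0.07,0,0,0],[0.09,0,0,0],[0.11,0,0,0],[0.13,0,0,0],[0.15,0,0,0],[0.15,0,0,0]]]'

```text
clock: 11.15
ee_pos: [502.1, 24.4, 26.3]
eef_rot: [-2.376, -2.055, -0.0]
contact_force: [-0.4, 0.4, -0.5]
opening: 39.1
gripper_force: 0.0
```

```bash
python3 -c "
from h import *
st()
cv2.imwrite('pics/s2.png',cv2.resize(eyes.get_image('side')[145:275,200:360,::-1],(720,585),interpolation=cv2.INTER_CUBIC))"
```

```text
t 11.15 rack xy -69.7 -19.0 z 26.3 ty -0.03 F [-0.36  0.39 -0.46] open 39.1 q [-0.49  0.56  0.4   2.14 -0.43  0.52  0.09]
```

View pics/s2.png

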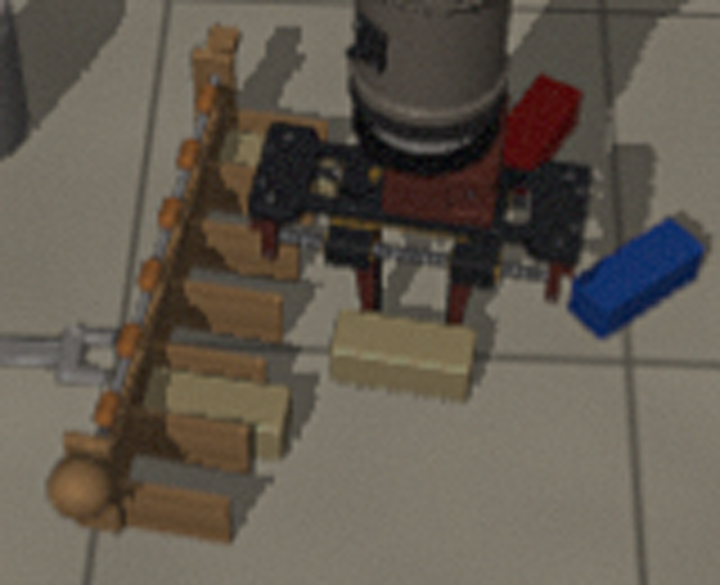

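```bash
cat >> h.py <<'E'
def bar(p,off=[200,145],s=4.5,cam="side"):
    """crop corners: front+y, front-y, rear-y, rear+y (top face)"""
    L=[[40,16,32],[40,-16,32],[-40,-16,32],[-40,16,32]]
    v,e=fit([(cam,L,crop(p,off,s))],[500,40,-.15]);c,s_=np.cos(RK[2]),np.sin(RK[2]);dx,dy=v[0]-RK[0],v[1]-RK[1]
    print("bar rack xy",round(c*dx+s_*dy,1),round(-s_*dx+c*dy,1),"yaw",round(v[2]-RK[2],3),"rms",np.sqrt((e**2).mean()).round(2))
E
python3 -c "
from h import *
bar([(332,350),(340,311),(474,327),(468,362)])"
```

```text
bar rack xy -70.9 9.4 yaw 0.054 rms 0.87
```

step_arm --steps '[[[0.012,0,0,0],[0.024,0,0,0],[0.036,0,0,0],[0.036,0,0,0],[0.036,0,0,0]]]'

```text
clock: 11.82
ee_pos: [504.1, 37.6, 26.4]
eef_rot: [-2.377, -2.054, -0.0]
contact_force: [0.1, 0.3, -0.4]
opening: 40.0
gripper_force: 0.0
```

```bash
python3 -c "
from h import *
st()"
```

```text
t 11.82 rack xy -69.7 -5.6 z 26.4 ty -0.1 F [ 0.08  0.31 -0.41] open 40.0 q [-0.52  0.56  0.4   2.13 -0.43  0.53  0.06]
```

step_arm --steps '[[[-0.03,0,0,0],[-0.06,0,0,0],[-0.06,0,-0.15,0],[-0.06,0,-0.28,0],[-0.06,0,-0.35,-0.4],[-0.06,0,-0.35,-0.7],[-0.06,0,-0.35,-1],[-0.06,0,-0.35,-1]]]'

```text
clock: 12.82
ee_pos: [500.3, 12.7, 166.5]
eef_rot: [-1.769, -2.596, -0.0]
contact_force: [-0.5, 0.6, -0.2]
opening: 39.5
gripper_force: 0.0
```

step_arm --steps '[[[0,0,0,-0.33],[0,0,0,-0.66],[0,0,0,-1],[0,0,0,-1]]]' --claw -1

```text
clock: 13.32
ee_pos: [500.4, 13.1, 166.3]
eef_rot: [-1.04, -2.964, 0.0]
contact_force: [0.9, 0.4, -0.4]
opening: 3.0
gripper_force: 0.0
```

step_arm --steps '[[[0,0,0,-0.33],[0,0,0,-0.66],[0,0,0,-1],[0,0,0,-1]]]'

```text
clock: 13.82
ee_pos: [500.5, 13.4, 166.3]
eef_rot: [-0.24, -3.132, -0.0]
contact_force: [0.5, -0.4, -0.4]
opening: 0.8
gripper_force: 0.0
```

```bash
python3 -c "
from h import *
st();plan(-145,23,170)"
```

```text
t 13.82 rack xy -69.7 -30.1 z 166.3 ty 89.5 F [ 0.54 -0.41 -0.37] open 0.8 q [-0.35  0.29  0.24  2.05 -0.09  0.81  1.36]
goal [433.6  76.8 170. ] rows [ 0.1893  0.131  -0.0092] turn -0.017
```

step_arm --steps '[[[0.1,0.06,0,-0.017],[0.19,0.131,0,-0.017],[0.19,0.131,0,-0.017],[0.19,0.131,0,-0.017],[0.19,0.131,0,-0.017]]]'

```text
clock: 14.45
ee_pos: [433.9, 75.9, 166.5]
eef_rot: [0.221, 3.133, -0.0]
contact_force: [0.1, 0.0, -0.6]
opening: 0.5
gripper_force: 0.0
```

```bash
python3 -c "
from h import *
st();plan(-140,23,26)
cv2.imwrite('pics/s3.png',cv2.resize(eyes.get_image('side')[145:275,200:360,::-1],(720,585),interpolation=cv2.INTER_CUBIC))"
```

```text
t 14.45 rack xy -144.6 22.2 z 166.5 ty 90.19 F [ 0.13  0.   -0.65] open 0.5 q [-0.49  0.19  0.2   2.18 -0.05  0.78  1.17]
goal [438.5  76.1  26. ] rows [-0.0113  0.0021  0.3513] turn 0.006
```

View pics/s3.png

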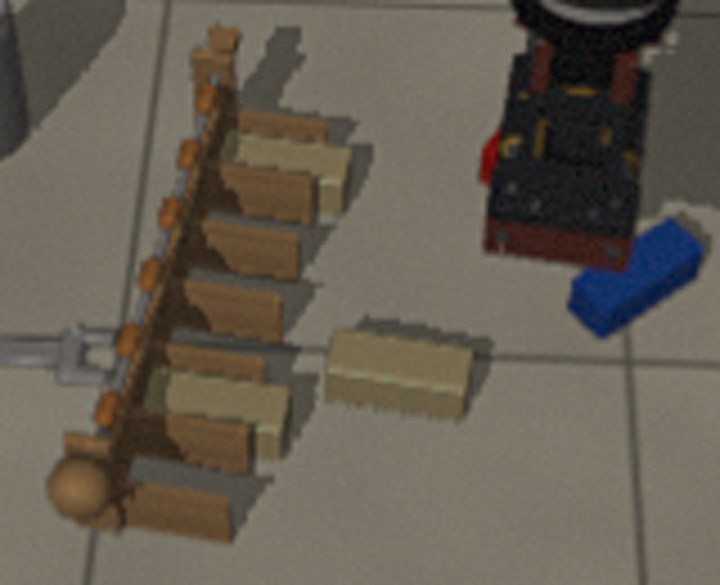

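```bash
python3 -c "
from h import *
bar([(326,369),(336,330),(473,347),(466,384)])
print('stored1 check');bar([(160,402),(168,371),(290,388),(280,424)])
print('blue');bar([(603,306),(570,287),(672,220),(703,240)])
L=[[40,16,32],[40,-16,32],[-40,-16,32],[-40,16,32]]
for x in (20,23,26):
  v=place(RK,[[-70,x,0]])[0]
  print(x,((proj('side',place([v[0],v[1],RK[2]],L))-[200,145]+.5)*4.5-.5).round(0).tolist())"
```

```text
bar rack xy -71.3 23.6 yaw 0.039 rms 0.73
stored1 check
bar rack xy 19.0 68.0 yaw -0.012 rms 2.03
blue
bar rack xy -195.6 -70.0 yaw 0.854 rms 1.25
20 [[323.0, 363.0], [333.0, 319.0], [474.0, 340.0], [466.0, 386.0]]
23 [[322.0, 368.0], [332.0, 323.0], [473.0, 344.0], [465.0, 390.0]]
26 [[321.0, 372.0], [331.0, 327.0], [472.0, 349.0], [464.0, 395.0]]
```

step_arm --steps '[[[0,0.002,0.12,0.006],[0,0.002,0.24,0.006],[0,0.002,0.31,0.006],[0,0.002,0.34,0.006],[0,0.002,0.351,0.006],[0,0.002,0.351,0.006]]]'

```text
clock: 15.25
ee_pos: [433.8, 77.5, 26.6]
eef_rot: [0.221, 3.133, 0.001]
contact_force: [-0.2, -0.5, 0.8]
opening: 0.3
gripper_force: 0.0
```

step_arm --steps '[[[-0.02,0,0,0],[-0.035,0,0,0],[-0.05,0,0,0],[-0.065,0,0,0],[-0.08,0,0,0],[-0.095,0,0,0],[-0.11,0,0,0],[-0.12,0,0,0]]]'

```text
clock: 16.25
ee_pos: [481.1, 70.7, 26.0]
eef_rot: [-0.22, -3.134, 0.0]
contact_force: [-0.7, -0.2, 1.9]
opening: 0.7
gripper_force: 0.6
```

```bash
python3 -c "
from h import *
st()
a=eyes.get_image('side')[180:270,220:340,::-1];b=eyes.get_image('top')[150:240,210:330,::-1]
cv2.imwrite('pics/s4.png',cv2.resize(np.vstack([a,b]),(400,600),interpolation=cv2.INTER_CUBIC))
cv2.imwrite('pics/s4.png',np.hstack([cv2.resize(i,(400,300),interpolation=cv2.INTER_CUBIC) for i in(a,b)]))"
```

```text
t 16.25 rack xy -97.1 23.8 z 26.0 ty 90.21 F [-0.65 -0.2   1.94] open 0.7 q [-0.39  0.51  0.14  2.16 -0.15  0.48  1.3 ]
```

View pics/s4.png

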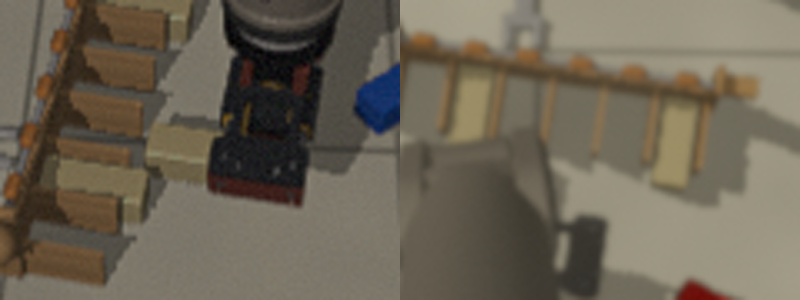

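```bash
python3 -c "
from h import *
for q in [(155,123),(147,157),(50,96),(142,101),(56,138),(130,145),(60,162),(147,172)]:
  z=32 if q[0] in(155,147) and q[1]<160 or q[1]>160 else 40
  p=crop(q,[220,180],10/3)
  s=least_squares(lambda v:(proj('side',place(RK,[[v[0],v[1],z]]))-p).ravel(),[0,0])
  print(q,z,s.x.round(1))"
```

```text
(155, 123) 32 [-11.9  11.3]
(147, 157) 32 [-12.2  43.9]
(50, 96) 40 [71.   7.4]
(142, 101) 40 [ 0.7 -1.5]
(56, 138) 40 [56.9 45.6]
(130, 145) 40 [ 1.2 41.3]
(60, 162) 32 [50.5 61.1]
(147, 172) 32 [-15.   57.4]
```

step_arm --steps '[[[0.04,0,0,0],[0.04,0,0,0],[0.04,0,-0.15,0],[0.04,0,-0.3,0],[0,0.1,-0.35,0.3],[-0.09,0.178,-0.35,0.6],[-0.09,0.178,-0.35,1],[-0.09,0.178,-0.35,1]]]' --claw -0.1

```text
clock: 17.35
ee_pos: [525.9, 136.5, 165.8]
eef_rot: [-1.022, -2.971, 0.001]
contact_force: [-0.4, -0.2, 0.2]
opening: 39.4
gripper_force: 0.0
```

step_arm --steps '[[[0,0,0,0.33],[0,0,0,0.66],[0,0,0,1],[0,0,0,1]]]'

```text
clock: 17.85
ee_pos: [525.6, 135.9, 165.9]
eef_rot: [-1.752, -2.607, 0.001]
contact_force: [0.3, 0.5, 0.5]
opening: 39.4
gripper_force: 0.0
```

step_arm --steps '[[[0,0,0,0.33],[0,0,0,0.66],[0,0,0,1],[0,0,0,1],[0,0,0,1]]]'

```text
clock: 18.48
ee_pos: [526.0, 136.2, 166.0]
eef_rot: [-2.365, -2.067, 0.0]
contact_force: [-0.1, -0.2, 0.3]
opening: 39.8
gripper_force: 0.0
```

```bash
python3 -c "
from h import *
st()
a=eyes.get_image('side')[180:255,230:330,::-1];b=eyes.get_image('top')[150:225,210:310,::-1]
cv2.imwrite('pics/s5.png',np.hstack([cv2.resize(i,(400,300),interpolation=cv2.INTER_CUBIC) for i in(a,b)]))"
```

```text
t 18.48 rack xy -62.0 95.1 z 166.0 ty 0.55 F [-0.1  -0.24  0.32] open 39.8 q [-0.8   0.39  0.54  1.97 -0.26  0.85 -0.25]
```

View pics/s5.png

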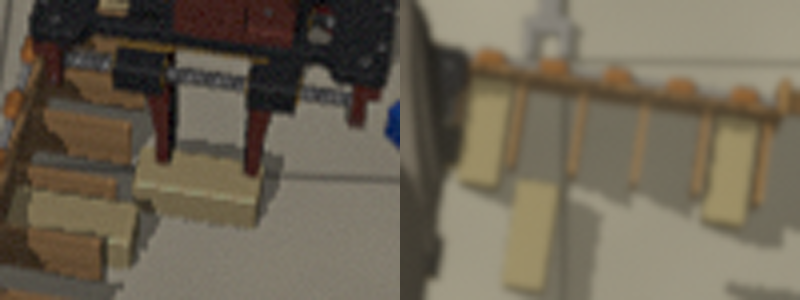

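```bash
python3 -c "
from h import *
bar([(117,180),(157,183),(145,292),(103,288)],[210,150],4,'top')
bar([(136,180),(145,148),(268,168),(258,198)],[230,180],4,'side')
print('refs')
for q,z in [((113,168),40),((173,176),40),((235,187),40),((117,180),32),((157,183),32),((103,288),32),((145,292),32)]:
  p=crop(q,[210,150],4)
  s=least_squares(lambda v:(proj('top',place(RK,[[v[0],v[1],z]]))-p).ravel(),[0,0])
  print(q,z,s.x.round(1))"
```

```text
bar rack xy -47.3 22.3 yaw 0.044 rms 0.27
bar rack xy -49.9 24.4 yaw -0.008 rms 0.88
refs
(113, 168) 40 [-1.2 42.4]
(173, 176) 40 [-0.4 -1.9]
(235, 187) 40 [ -1.5 -47.8]
(117, 180) 32 [-8.2 38.6]
(157, 183) 32 [-6.   9.2]
(103, 288) 32 [-88.4  35.9]
(145, 292) 32 [-86.6   5.3]
```

```bash
cat >> h.py <<'E'
def prof(cam,z,x0,x1,y0,y1):
    """mean RGB profile over rack x in [x0,x1], sampled in rack y each 1 mm"""
    im=eyes.get_image(cam).astype(np.float32);ys=np.arange(y0,y1+1);xs=np.arange(x0,x1+1,2)
    P=place(RK,[[x,y,z] for y in ys for x in xs]);q=proj(cam,P).astype(np.float32).reshape(len(ys),len(xs),2)
    return ys,cv2.remap(im,q[...,0],q[...,1],cv2.INTER_CUBIC).mean(1)
def show(cam="top",bx=(-75,-20)):
    for nm,z,a in(("bar",32,bx),("div",40,(10,45))):
        ys,p=prof(cam,z,*a,-12,56)
        print(nm,"R-B",list(zip(ys[::2].tolist(),(p[:,0]-p[:,2]).round().astype(int)[::2].tolist(),p[:,1].round().astype(int)[::2].tolist())))
E
python3 -c "
from h import *
show()"
```

```text
bar R-B [(-12, 21, 110), (-10, 21, 109), (-8, 21, 107), (-6, 20, 104), (-4, 20, 101), (-2, 20, 99), (0, 20, 100), (2, 21, 101), (4, 25, 103), (6, 32, 108), (8, 40, 118), (10, 47, 130), (12, 50, 138), (14, 51, 141), (16, 52, 142), (18, 52, 142), (20, 52, 142), (22, 52, 142), (24, 52, 142), (26, 52, 142), (28, 52, 142), (30, 52, 143), (32, 52, 143), (34, 50, 143), (36, 47, 142), (38, 40, 142), (40, 32, 142), (42, 27, 144), (44, 26, 145), (46, 25, 146), (48, 26, 147), (50, 26, 147), (52, 26, 148), (54, 26, 148), (56, 26, 148)]
div R-B [(-12, 21, 108), (-10, 21, 108), (-8, 23, 106), (-6, 28, 104), (-4, 39, 103), (-2, 50, 105), (0, 53, 109), (2, 47, 109), (4, 35, 105), (6, 26, 99), (8, 20, 95), (10, 19, 96), (12, 20, 100), (14, 20, 105), (16, 21, 108), (18, 21, 110), (20, 21, 110), (22, 21, 110), (24, 21, 110), (26, 21, 110), (28, 21, 110), (30, 21, 110), (32, 21, 110), (34, 21, 109), (36, 22, 108), (38, 24, 104), (40, 30, 98), (42, 42, 96), (44, 53, 100), (46, 55, 105), (48, 50, 105), (50, 43, 103), (52, 42, 108), (54, 45, 119), (56, 50, 132)]
```

```bash
python3 -c "
from h import *
for nm,z,xs in(('bar',32,[(-25,-13),(-45,-33),(-65,-53),(-83,-73)]),('div0',40,[(2,10),(20,30),(45,55)])):
  for x in xs:
    ys,p=prof('top',z,*x,-8 if nm!='bar' else -5,8 if nm!='bar' else 50);d=p[:,0]-p[:,2]
    if nm=='bar':
      i=d>37;k=np.where(i)[0];print(x,ys[k[0]],ys[k[-1]],'c',(ys[k[0]]+ys[k[-1]])/2)
    else: w=np.clip(d-28,0,None);print(nm,x,(w@ys/w.sum()).round(2))
"
```

```text
(-25, -13) 8 38 c 23.0
(-45, -33) 8 38 c 23.0
(-65, -53) 8 38 c 23.0
(-83, -73) 8 38 c 23.0
div0 (2, 10) -0.2
div0 (20, 30) -0.32
div0 (45, 55) -0.44
```

step_arm --steps '[[[-0.06,-0.15,0,-0.33],[-0.12,-0.15,0,-0.66],[-0.18,-0.15,0,-1],[-0.18,-0.15,0,-1]]]' --claw -1

```text
clock: 19.52
ee_pos: [456.6, 71.9, 166.2]
eef_rot: [-1.763, -2.6, -0.0]
contact_force: [-0.0, -0.3, -0.3]
opening: 2.8
gripper_force: 0.0
```

step_arm --steps '[[[0,0,0,-0.33],[0,0,0,-0.66],[0,0,0,-1],[0,0,0,-1]]]'

```text
clock: 20.02
ee_pos: [457.2, 74.3, 166.0]
eef_rot: [1.029, 2.968, 0.001]
contact_force: [-0.3, -0.1, -0.1]
opening: 0.3
gripper_force: 0.0
```

step_arm --steps '[[[0,0,0,-0.33],[0,0,0,-0.66],[0,0,0,-1],[0,0,0,-1],[0,0,0,-1]]]'

```text
clock: 20.65
ee_pos: [456.9, 73.7, 166.0]
eef_rot: [-0.229, -3.133, -0.0]
contact_force: [-0.3, 0.2, 0.4]
opening: 0.5
gripper_force: 0.0
```

```bash
python3 -c "
from h import *
st();plan(-118,23,26)"
```

```text
t 20.65 rack xy -121.5 23.3 z 166.0 ty 89.89 F [-0.27  0.23  0.36] open 0.5 q [-0.54  0.23  0.28  2.14 -0.09  0.79  1.22]
goal [460.3  72.9  26. ] rows [-0.0088 -0.0007  0.35  ] turn -0.004
```

step_arm --steps '[[[0,-0.001,0.12,0],[0,-0.001,0.24,0],[0,-0.001,0.31,0],[0,-0.001,0.34,0],[0,-0.001,0.35,0],[0,-0.001,0.35,0]]]'

```text
clock: 21.4
ee_pos: [457.3, 73.2, 26.7]
eef_rot: [0.221, 3.133, 0.001]
contact_force: [-0.4, 0.4, 0.6]
opening: 0.1
gripper_force: 0.0
```

step_arm --steps '[[[-0.04,0,0,0],[-0.055,0,0,0],[-0.07,0,0,0],[-0.08,0,0,0],[-0.09,0,0,0],[-0.1,0,0,0],[-0.11,0,0,0],[-0.12,0,0,0]]]'

```text
clock: 22.4
ee_pos: [504.6, 66.2, 26.0]
eef_rot: [0.22, 3.134, 0.0]
contact_force: [-0.4, 0.3, -0.6]
opening: 0.2
gripper_force: 0.2
```

```bash
python3 -c "
from h import *
st()"
```

```text
t 22.4 rack xy -73.2 22.8 z 26.0 ty 90.22 F [-0.43  0.26 -0.63] open 0.2 q [-0.41  0.54  0.2   2.11 -0.21  0.51  1.37]
```

Bar is moving in with low force; continue to about x = -32, then creep.

step_arm --steps '[[[-0.015,0,0,0],[-0.03,0,0,0],[-0.045,0,0,0],[-0.06,0,0,0],[-0.075,0,0,0],[-0.09,0,0,0],[-0.103,0,0,0],[-0.103,0,0,0]]]'

```text
clock: 23.4
ee_pos: [545.8, 60.4, 26.1]
eef_rot: [0.22, 3.133, 0.0]
contact_force: [0.3, -0.6, -0.4]
opening: 0.5
gripper_force: 0.0
```

step_arm --steps '[[[-0.004,0,0,0],[-0.008,0,0,0],[-0.012,0,0,0],[-0.012,0,0,0]]]'

```text
clock: 23.9
ee_pos: [550.1, 59.8, 26.1]
eef_rot: [0.22, 3.133, 0.0]
contact_force: [-0.0, 0.5, -0.1]
opening: 0.6
gripper_force: 0.0
```

```bash
python3 -c "
from h import *
st()"
```

```text
t 23.9 rack xy -27.3 23.0 z 26.1 ty 90.22 F [-0.03  0.54 -0.09] open 0.6 q [-0.38  0.59  0.2   2.01 -0.21  0.57  1.4 ]
```

step_arm --steps '[[[-0.002,0,0,0],[-0.004,0,0,0],[-0.005,0,0,0],[-0.005,0,0,0]]]'

```text
clock: 24.4
ee_pos: [551.9, 59.5, 26.0]
eef_rot: [0.22, 3.134, 0.0]
contact_force: [0.0, 1.0, 0.2]
opening: 0.8
gripper_force: 0.2
```

step_arm --steps '[[[-0.002,0,0,0],[-0.004,0,0,0],[-0.005,0,0,0],[-0.005,0,0,0]]]'

```text
clock: 24.9
ee_pos: [553.2, 59.4, 26.0]
eef_rot: [-0.22, -3.133, 0.0]
contact_force: [-3.7, 0.5, 3.7]
opening: 0.8
gripper_force: 1.9
```

```bash
python3 -c "
from h import *
st()"
```

```text
t 24.9 rack xy -24.2 22.9 z 26.0 ty 90.22 F [-3.7   0.5   3.66] open 0.8 q [-0.38  0.59  0.2   2.   -0.21  0.57  1.4 ]
```

step_arm --steps '[[[-0.0025,0,0,0],[-0.0025,0,0,0],[-0.0025,0,0,0]]]'

```text
clock: 25.28
ee_pos: [553.2, 59.3, 25.8]
eef_rot: [-0.219, -3.131, 0.0]
contact_force: [-6.5, 0.3, 5.7]
opening: 0.9
gripper_force: 3.2
```

```bash
python3 -c "
from h import *
st()"
```

```text
t 25.27 rack xy -24.2 22.9 z 25.8 ty 90.23 F [-6.45  0.34  5.74] open 0.9 q [-0.37  0.59  0.2   2.   -0.21  0.57  1.4 ]
```

step_arm --steps '[[[0.02,0,0,0],[0.06,0,0,0],[0.12,0,0,0],[0.12,0,-0.12,0],[0.2,0,-0.25,0],[0.25,0,-0.36,0],[0.25,0,-0.36,0],[0.25,0,-0.36,0]]]'

```text
clock: 26.28
ee_pos: [455.4, 73.3, 169.7]
eef_rot: [0.219, 3.134, 0.001]
contact_force: [-0.6, -0.6, -0.5]
opening: 0.9
gripper_force: 0.0
```

```bash
python3 -c "
from h import *
st()
a=eyes.get_image('side')[145:275,190:350,::-1]
cv2.imwrite('pics/s6.png',cv2.resize(a,(720,585),interpolation=cv2.INTER_CUBIC))
L=[[40,16,32],[40,-16,32],[-40,-16,32],[-40,16,32]]
v=place(RK,[[25,23,0]])[0]
print(((proj('side',place([v[0],v[1],RK[2]],L))-[190,145]+.5)*4.5-.5).round(0).tolist())"
```

```text
t 26.27 rack xy -122.9 22.7 z 169.7 ty 90.24 F [-0.6  -0.63 -0.55] open 0.9 q [-0.55  0.22  0.29  2.14 -0.09  0.79  1.23]
[[200.0, 341.0], [214.0, 297.0], [351.0, 319.0], [340.0, 363.0]]
```

View pics/s6.png

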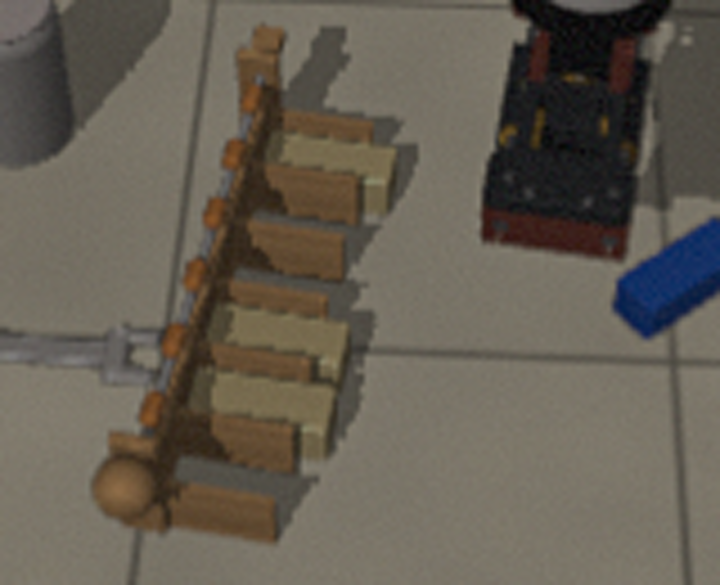

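The bar's rear corner at (349,321) matches the predicted home position (351,319). It is in the third gap from the ball, level with the stored bars, and the robot is clear.

```bash
python3 -c "
from cell import r
print(r.close_job())"
```

```text
the job is handed in; nothing more can be done
None
```

I touched the beads over gaps 1, 2 and 3 in order from the ball end, then pushed the plain soap bar along the worktop into the third gap until it met the backboard, and handed the job in at about 26 s; the rack, stored bars and blue bar looked undisturbed in the last picture, and I didn't check the items outside it.

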